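# Refit the spring roller in the kitchen-roll holder

## Task

The kitchen-roll holder's spring roller has been washed and lies on the drying mat. Squeeze it shorter between the two cheeks of the holder and let it spring out so that its end nubs sit fully home in both recesses, either way round, then let go of it. The cheeks are screwed on a little out of line, so feel for the recesses without forcing the cheeks, and leave the mug, the pepper mill and the soap bottle as they stand.

Things in the scene. Friction and masses are not known exactly. Their poses are not given: they have to be found in the camera images.
- holder: Wooden kitchen-roll holder, fixed. Origin on the worktop, at the middle of its base (130 x 310 x 16 mm); y runs from right to left cheek, z up. Cheeks 40 mm wide (x), 16 mm thick (y), tops 98 mm above the worktop, inner faces 250 mm apart (y = +-125 mm). Take care not to pull their screws: the roller must not press on the holder with over 25 N, nor the hand with over 15 N.
- recess_left (a point): Nominal centre of the floor of the round blind recess in the left (+y) cheek's inner face: 14 mm across, 8 mm deep, axis along the holder's y, 85 mm above the worktop, 13 mm below the cheek's top; its mouth is 8 mm towards the other cheek. The cheeks are screwed on through slots: each recess truly lies up to 5 mm to either side of this point along the holder's x. Axes as the holder's.
- recess_right (a point): The same for the right (-y) cheek (its own sideways error). Cheeks are closed above the recesses, so the roller can only be sprung in. The floors are 266 mm apart, so the fitted roller stays squeezed by 8 mm; with one nub on its floor it must be squeezed by 16 mm or more (to 258 mm) for the other nub to pass the other cheek's inner face. Axes as the holder's.
- roller_middle (a point): Middle of the roller's steel sleeve, on its axis; x points along the roller to the sprung end. Sleeve 26 mm across, 180 mm long: the part to grasp. Beyond it a white nub at the fixed end and a white sliding tube with a nub at the sprung end. About 190 g, balance point about 30 mm from here to the sprung end. Starts lying on the mat between two ribs, its axis 15 mm above the worktop.
- fixed_tip (a point): Centre of the flat end of the nub (12 mm across, 16 mm long) at the roller's fixed, sleeve end; 106 mm from the sleeve's middle. The free roller is 274 mm long from tip to tip.
- sprung_tip (a point): Centre of the flat end of the nub (12 mm across, 16 mm long) on the sliding white tube (22 mm across, 62 mm bare), 168 mm from the sleeve's middle when free. Tube and nub slide into the sleeve by up to 30 mm against a spring: 4 N to start, plus 0.3 N per mm (10 N at 20 mm), with a hard stop at 30 mm; the slide is damped (5 N more at 0.1 m/s).
- mat: Dark ribbed drying mat, fixed, 320 (x) x 170 (y) x 2 mm; ribs along x, 2 mm wide, 21 mm apart, tops 4.5 mm above the worktop; the roller lies along x. Origin at the centre of its underside.
- board: Dark wooden board, fixed, 240 x 170 x 16 mm; the mug and pepper mill stand on it. Origin at the centre of its underside.
- mug: White mug, 80 mm across, 92 mm high, handle to its +y; leave it alone. Origin at the centre of its underside.
- mill: Wooden pepper mill, 52 mm across, 140 mm high; leave it alone. Origin at the centre of its underside.
- soap: Green soap bottle, white cap, 62 mm across, 190 mm high, beyond the holder; leave it alone. Origin at the centre of its underside.

How it is judged:
On the way, in this order (a step that is already met when the one before it is completed fails the run):
1. the roller is lifted off the mat (height (world z) of roller_middle above 0.05 m), for 0.2 s.
2. the roller is squeezed to under 262 mm at the holder (distance between fixed_tip and sprung_tip below 0.262 m and horizontal distance between roller_middle and holder below 0.1 m), for 0.1 s.
At the end, for the whole second after the job is handed in: one end of the roller in each cheek's recess (either way round), each tip no more than 3 mm short of the recess floor and within 9 mm of the recess's nominal place sideways and in height; the roller at rest and released (((y of sprung_tip in the frame of recess_left above -0.003 m and x of sprung_tip in the frame of recess_left between -0.009 and 0.009 m and z of sprung_tip in the frame of recess_left between -0.009 and 0.009 m and y of fixed_tip in the frame of recess_right below 0.003 m and x of fixed_tip in the frame of recess_right between -0.009 and 0.009 m and z of fixed_tip in the frame of recess_right between -0.009 and 0.009 m) or (y of fixed_tip in the frame of recess_left above -0.003 m and x of fixed_tip in the frame of recess_left between -0.009 and 0.009 m and z of fixed_tip in the frame of recess_left between -0.009 and 0.009 m and y of sprung_tip in the frame of recess_right below 0.003 m and x of sprung_tip in the frame of recess_right between -0.009 and 0.009 m and z of sprung_tip in the frame of recess_right between -0.009 and 0.009 m)) and linear speed of roller below 0.02 m/s); the robot touches nothing.
It fails at once if the roller pressed on the holder with more than 25 N (contact force between roller and holder above 25 N).
It fails at once if the hand or arm pressed on the holder with more than 15 N (contact force between any of the fingers, the arm and holder above 15 N).
It fails at once if the mug, mill or soap bottle was moved by more than 2 cm or tipped (distance of any of mug, mill, soap from where it was at the start of the episode above 0.02 m or angle between any of mug, mill, soap's own z axis and vertical above 0.3 rad).
It also fails if it takes over 72 s, if anything falls off the work surface, if the arm or the gripper's body presses on something with over 40 N, if the wrist force passes 120 N, or if a joint passes its speed limit or range.

## Robot

A 7-joint arm with a two-finger parallel gripper is mounted at the origin on the work surface. World frame = base frame: x ahead of the robot, y to its left, z up, the work surface at z = 0. Lengths are in m, angles in rad, forces in N, time in s.
With the tool pointing down it reaches from about 0.425 to 0.925 m from the base axis. Payload 6.8 kg.
Tool frame: the origin (TCP) lies between the finger pads; the fingertips stand 14 mm ahead of it and the grasp point (between the pads) lies 5 mm behind it; z points along the fingers, y is the line along which they close (so a half turn about z gives the same grasp; the last joint's range is limited). The gripper opens to 85 mm and grips with 20 to 120 N. Pads are 22 mm wide; open, the fingers measure 114 mm over their backs; the gripper's body (76 mm by 85 mm) begins 54 mm behind the grasp point. The pads swing forward as they close: fully open they stand 13 mm farther back than shut.
Start: joints at [-1.214, 0.477, 0.022, 1.555, -0.011, 1.109, -0.083], TCP at [0.303, 0.603, 0.245] pointing down, gripper open.
Joint ranges: [-2.96, 2.96], [-0.34, 2.1], [-1.41, 1.46], [0.24, 2.44], [-1.37, 4.51], [0.17, 1.92], [-2.96, 2.96]. Speed limits (rad/s): [2.39, 2.39, 3.14, 3.14, 3.14, 3.14, 3.14].

## Interface

Orientations are given as a rotation vector (axis times angle).
In Python, from bench import r, eyes, ticket gives the robot as it stands. The module is installed in compiled form; this text tells all that it offers.
- The arm moves only by the tool arm_command, never from a script. Its argument "plan" is text: rows parted by semicolons, each of 4 numbers parted by spaces: the shift along the tool's x, y, z in m, then the turn about the tool's z in degrees. In form: tx ty tz yaw; .... A call has 1 to 20 rows; each row shifts and turns the commanded pose from where the row before left it, along the tool's axes as they then stand; what a row does not reach is not made up. A row lasts 1/8 s, in which the tool goes at most 62.5 mm and 10.7 degrees, less where a joint would pass 70% of its speed; a pose out of reach is approached as far as the arm can. A call is refused whole if a number of a shift passes 0.0625 or a number of a turn 10.7, either way. A call with a gripper value outside its range is refused whole. "hand" is the closure, from -1 (fully open) to 1 (shut), set as the call begins (left out, the last holds). The fingers move at their own pace and stop on an object; "grip_force" is the grip in N (left out, the last holds). Time passes only in rows, so rows that do not move let the fingers close. It gives the time, the measured TCP pose, the force, the opening and the grip force at its end, in the units of the state.
- r.get_obs(): the state, without advancing time (a new reading comes with each control period).
- eyes.grab_frame(name): name is "side" or "top"; returns (picture, depth): 384x512x3 uint8, red, green, blue; 384x512 float32, m along the optical axis (not along the pixel's ray), 0 where there is no reading.
- eyes.calibration(name): a dict with "fov_y" (degrees; the focal length in pixels is half the picture's height over the tangent of half this angle, whatever the lens; pixels are square), "cx", "cy" (the principal point, pixels), "origin" and "attitude" of the camera in the world. Camera axes: x right, y up, looking along -z (the intrinsics and any distortion apply to the point x, -y, -z); pixel columns grow to the right and rows downward; lengths in m; the calibration is good to about 2 mm. A picture is of the moment at which its call begins. calibration takes no time and is no camera call.
- ticket.hand_in(): hands the job in; it is judged then, once.
The state is a dict: "clock": time; "joints": joint angles; "qvel": joint speeds; "tau": joint torques, N m; "tcp_pos": TCP position; "orientation": TCP orientation; "contact_force": force on the tool from outside, world axes, zero at the start; "moment": the same for the moment, N m; "grip_width": finger opening in m; "gripper_force": force on a finger pad.
Only numpy, scipy, OpenCV 4.12 (cv2) and the standard library are available. Lean on these libraries where they do the work, as an engineer would, in place of code of your own. Each camera call takes 0.05 s, during which the arm holds its last target. There are 200 camera calls.

## Working session

There is one attempt and no reset: what is moved stays moved. The work goes in short steps, Python scripts to look and compute and a tool call to move; the robot and the scene stay as the last step left them, time stands still between calls to the robot, and variables do not carry over. Pictures are saved under pics/ and viewed, at most 10 in all, crops included, and the job is handed in when it is done.

Besides the shell and the picture viewer there is one more tool, called after "Request:" as name(argument=value, ...) on one line, values as JSON. arm_command: Moves the arm, as the interface text tells. Its arguments: {"type":"object","properties":{"plan":{"type":"string"},"hand":{"type":"number"},"grip_force":{"type":"number"}},"required":["plan"]}

```bash
mkdir -p pics
cat > h.py <<'E'
import numpy as np,cv2
from scipy.spatial.transform import Rotation as R
from bench import r,eyes,ticket
def cal(n):
    c=eyes.calibration(n); return c
E
python3 - <<'E'
from h import *
for n in("side","top"):
    p,d=eyes.grab_frame(n); cv2.imwrite(f"pics/{n}0.png",p[:,:,::-1]); np.savez(f"{n}0.npz",p=p,d=d)
    print(n,eyes.calibration(n),(d==0).mean())
o=r.get_obs()
print({k:np.round(v,3) for k,v in o.items()})
E
```

```text
side {'fov_y': 57.04935881418246, 'cx': 256.869966050543, 'cy': 187.00259680309904, 'origin': array([ 0.36825428, -0.73734661,  0.61732992]), 'attitude': array([ 0.96162182, -0.12402411, -0.28390203])} 0.003972371419270833
top {'fov_y': 54.17591727541203, 'cx': 257.319124986256, 'cy': 187.03721217451852, 'origin': array([ 0.35772238, -0.00766714,  1.1271871 ]), 'attitude': array([ 0.16120171, -0.16483058, -1.55463023])} 0.003916422526041667
{'clock': np.float64(0.1), 'joints': array([-1.214,  0.478,  0.022,  1.556, -0.012,  1.109, -0.083]), 'qvel': array([ 0.002,  0.001, -0.   , -0.004, -0.002, -0.003,  0.   ]), 'tau': array([ 5.0000e-03, -5.9776e+01,  1.6140e+00, -2.8196e+01,  1.3000e-02,
        5.0000e-03,  0.0000e+00]), 'tcp_pos': array([0.302, 0.603, 0.244]), 'orientation': array([-7.230e-01, -3.057e+00,  3.000e-03]), 'contact_force': array([ 0.059, -0.878,  0.457]), 'moment': array([ 0.007, -0.006, -0.016]), 'gripper_force': np.float64(0.0), 'grip_width': np.float64(0.085)}
```

View both.

View pics/top0.png

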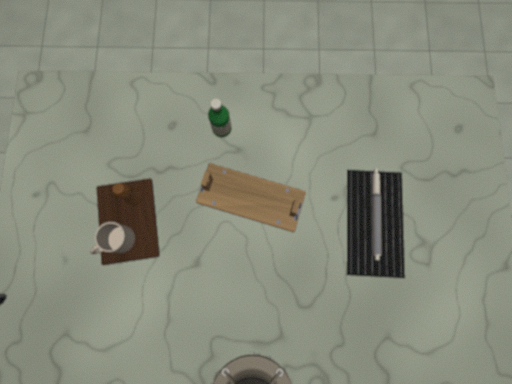

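View pics/side0.png

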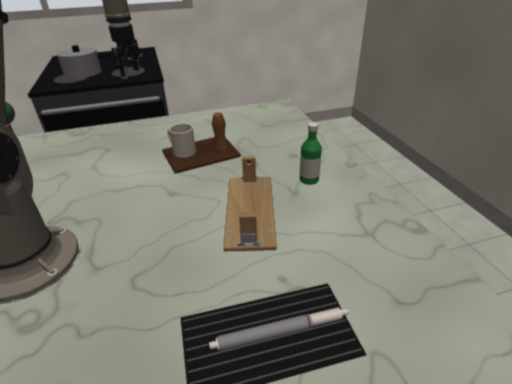

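The top view shows the roller on the mat with the white sprung tube away from the robot (tip about (377,172), fixed nub about (377,258)). The holder's cheeks are at about (207,183) and (296,208). The side view agrees, with the sprung end at (347,314) and the fixed end at (212,345).

```bash
cat >> h.py <<'E'
def K(n):
    c=eyes.calibration(n); f=192/np.tan(np.radians(c["fov_y"])/2); return f,c["cx"],c["cy"],R.from_rotvec(c["attitude"]),np.array(c["origin"])
def rays(n,uv):
    f,cx,cy,A,o=K(n); uv=np.atleast_2d(np.asarray(uv,float))
    return A.apply(np.c_[(uv[:,0]-cx)/f,-(uv[:,1]-cy)/f,-np.ones(len(uv))]),o
def onz(n,uv,z):
    d,o=rays(n,uv); return o+d*((z-o[2])/d[:,2])[:,None]
def deproj(n,uv,dep):
    d,o=rays(n,uv); return o+d*np.asarray(dep)[:,None]
def cloud(n,d):
    v,u=np.mgrid[0:384,0:512]; return deproj(n,np.c_[u.ravel(),v.ravel()],d.ravel()).reshape(384,512,3)
def proj(n,P):
    f,cx,cy,A,o=K(n); q=A.inv().apply(np.atleast_2d(P)-o); return np.c_[cx+f*q[:,0]/-q[:,2],cy+f*q[:,1]/q[:,2]]
def pca(P):
    m=P.mean(0); _,_,V=np.linalg.svd(P-m,full_matrices=False); return m,V[0]
E
python3 - <<'E'
from h import *
for n in("top","side"):
    D=np.load(n+"0.npz");p,d=D["p"],D["d"];C=cloud(n,d);hsv=cv2.cvtColor(p,cv2.COLOR_RGB2HSV)
    cl=(d>0)&(C[...,0]>.2)&(C[...,0]<1)&(abs(C[...,1])<.5)
    bare=cl&(hsv[...,2]>110)&(hsv[...,1]<60)
    Z=C[...,2][bare]; 
    B=C[bare]; S=np.c_[B[:,:2],np.ones(len(B))]; k=abs(B[:,2])<.015
    print(n,"table plane",np.linalg.lstsq(S[k],B[k,2],rcond=None)[0],np.std(B[k,2]))
    # mat: dark
    m=cl&(hsv[...,2]<45)&(C[...,1]<-.15)
    m=cv2.morphologyEx(m.astype(np.uint8),cv2.MORPH_CLOSE,np.ones((15,15)))
    c=max(cv2.findContours(m,0,2)[0],key=cv2.contourArea)
    q=cv2.boxPoints(cv2.minAreaRect(c)) if n=="top" else cv2.approxPolyDP(c,8,True)[:,0]
    W=onz(n,q,.003); print("mat",q.round(0).tolist(),W[:,:2].round(4).tolist(),np.linalg.norm(W-np.roll(W,1,0),axis=1).round(3),W.mean(0))
    # wood
    w=cl&(hsv[...,0]>5)&(hsv[...,0]<25)&(hsv[...,1]>70)&(abs(C[...,1])<.25)&(C[...,1]<.2)
    w=cv2.morphologyEx(w.astype(np.uint8),cv2.MORPH_OPEN,np.ones((3,3)))
    c=max(cv2.findContours(w,0,2)[0],key=cv2.contourArea)
    print("wood",cv2.minAreaRect(c),cv2.contourArea(c))
    W=C[w>0]; b=W[(W[:,2]<.03)&(W[:,2]>.008)]; t=W[(W[:,2]>.085)&(W[:,2]<.11)]
    rect=cv2.minAreaRect(b[:,:2].astype(np.float32)); print("base z",np.median(b[:,2]),rect)
    for s in(t[:,1]<.0+np.median(W[:,1]),t[:,1]>np.median(W[:,1])): 
        if s.sum(): print("cheek top",s.sum(),t[s].mean(0).round(4),t[s].min(0).round(4),t[s].max(0).round(4))
    # roller: brighter pixels within mat
    ys=(C[...,1]<-.2)&(C[...,2]>.008)&(C[...,2]<.05)&(C[...,0]>.3)&(C[...,0]<.9)&(hsv[...,2]>60)&(C[...,1]>-.5)
    k,l,st,_=cv2.connectedComponentsWithStats(ys.astype(np.uint8)); i=1+st[1:,4].argmax(); P=C[l==i]
    m,v=pca(P); t=(P-m)@v; print("roller",st[i],m.round(4),v.round(4),(m+v*t.min()).round(4),(m+v*t.max()).round(4),P[:,2].max())
E
```

```text
top table plane [ 0.00045348  0.00106238 -0.00018132] 0.002246008406603486
mat [[348.0, 171.0], [403.0, 171.0], [403.0, 276.0], [348.0, 276.0]] [[0.6485, -0.2889], [0.6503, -0.4591], [0.334, -0.4368], [0.3324, -0.2762]] [0.316 0.17  0.317 0.161] [ 0.4912765  -0.36527114  0.003     ]
wood ((250.36178588867188, 196.9422607421875), (103.1435317993164, 42.273292541503906), 16.336042404174805) 3899.5
base z 0.016056702381032295 ((0.5633659958839417, 0.011088743805885315), (0.3079964220523834, 0.12929284572601318), 73.76361846923828)
cheek top 75 [ 0.523  -0.1154  0.0975] [ 0.5023 -0.1281  0.0902] [ 0.5424 -0.1033  0.1022]
cheek top 91 [0.5968 0.1377 0.0977] [0.5764 0.1253 0.0853] [0.6168 0.1493 0.103 ]
roller [371 169  11  92 755] [ 0.5071 -0.3618  0.0233] [-0.9991  0.0421  0.0025] [ 0.6522 -0.3679  0.0229] [ 0.379  -0.3564  0.0236] 0.03192619942407737
side table plane [ 0.00103755 -0.00046035 -0.00091247] 0.0011930612956705896
mat [[364, 352], [326, 284], [181, 318], [187, 383], [288, 383]] [[0.6459, -0.4493], [0.6498, -0.2874], [0.3371, -0.2756], [0.3312, -0.4069], [0.495, -0.4589]] [0.151 0.162 0.313 0.131 0.172] [ 0.49182282 -0.37563188  0.003     ]
wood ((249.5, 203.5), (93.0, 51.0), 90.0) 3513.5
base z 0.015579562853720197 ((0.5624967813491821, 0.009431570768356323), (0.312560111284256, 0.12791389226913452), 73.84859466552734)
cheek top 145 [ 0.5214 -0.1199  0.0945] [ 0.5019 -0.1308  0.0851] [ 0.542  -0.1044  0.0992]
cheek top 71 [0.5968 0.1342 0.0945] [0.5787 0.1221 0.0851] [0.6155 0.1474 0.0999]
roller [ 209  308  139   43 1854] [ 0.5068 -0.3691  0.0228] [-0.9993  0.0381  0.0041] [ 0.6526 -0.3747  0.0222] [ 0.3792 -0.3642  0.0233] 0.02996627558749021
```

Run:
```python
from h import *
s=np.load("side0.npz")["p"];t=np.load("top0.npz")["p"]
def cr(p,u,v,w=32,h=32): return cv2.resize(p[v:v+h,u:u+w],(380,290),interpolation=cv2.INTER_CUBIC)
m=np.vstack([np.hstack([cr(s,228,148,42,32),cr(s,228,200,59,45)]),np.hstack([cr(t,190,165,42,32),cr(t,275,190,42,32)])])
cv2.imwrite("pics/crops.png",m[:,:,::-1])
c=np.array([.563,.0105,0]);ex=np.array([.960,-.279,0]);ey=np.array([.279,.960,0])
for x in(-20,0,20): print(x,[proj("side",c+ex*x/1e3+ey*.125+[0,0,z/1e3]).round(1).tolist()[0] for z in(16,85,98)])
```

```text
-20 [[243.2, 182.2], [242.2, 162.8], [242.0, 159.0]]
0 [[249.8, 182.1], [249.0, 162.6], [248.8, 158.8]]
20 [[256.3, 181.9], [255.8, 162.5], [255.7, 158.6]]
```

View pics/crops.png

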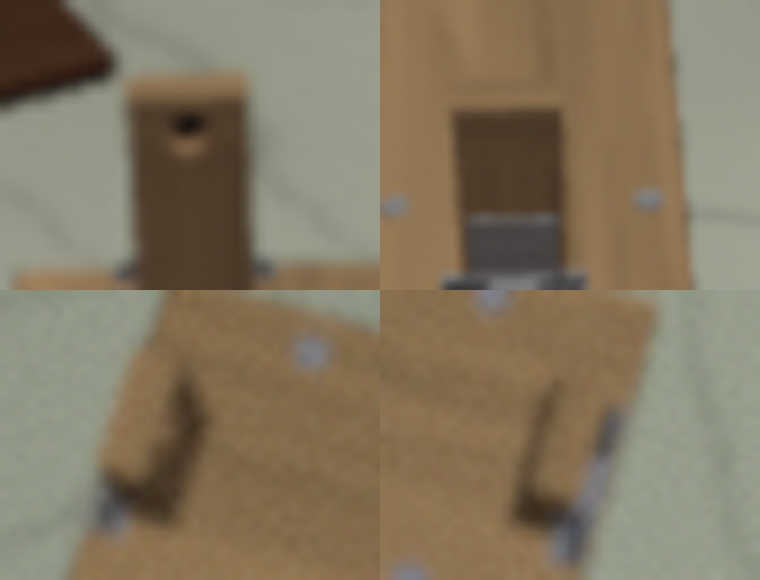

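Request:
arm_command(plan="0 0 -0.03 0; 0.03 -0.04 0 10; 0.03 -0.04 0 10; 0 0 0 0", hand=-1, grip_force=60)

```text
clock: 0.6
tcp_pos: [0.205, 0.5665, 0.2751]
orientation: [-1.236, -2.886, 0.003]
contact_force: [-0.2, 0.8, -0.2]
grip_width: 0.0853
gripper_force: 0.0
```

Recess crops: the side view shows the left recess at about (248.2,162.6), centred on its cheek. So cheek and recess shift together, and the cheek-top positions give the recess offsets. Next I move to above the roller.

```bash
cat >> h.py <<'E'
def pose():
    o=r.get_obs(); T=R.from_rotvec(o["orientation"]); y=T.apply([0,1,0]); return o,np.array(o["tcp_pos"]),np.degrees(np.arctan2(y[1],y[0]))
def plan(tgt,psi,n,hold=2,p=None):
    "rows to tgt with tool y heading psi; tool z down: tool x = heading psi+90"
    o,p0,a=pose(); p=p0 if p is None else p; d=(np.array(tgt)-p)/n; t=-(psi-a)/n; rows=[]
    for i in range(n):
        h=np.radians(a-t*i); ey=np.array([np.cos(h),np.sin(h),0]); ex=np.array([-ey[1],ey[0],0])
        rows.append(f"{d@ex:.4f} {d@ey:.4f} {-d[2]:.4f} {t:.2f}")
    print("; ".join(rows+["0 0 0 0"]*hold)); print("joints",np.round(o["joints"],2),"heading",a)
E
python3 - <<'E'
from h import *
plan([.45,.15,.27],-20,9,0)
E
```

```text
-0.0523 -0.0123 0.0006 7.07; -0.0534 -0.0057 0.0006 7.07; -0.0537 0.0009 0.0006 7.07; -0.0532 0.0075 0.0006 7.07; -0.0518 0.0140 0.0006 7.07; -0.0497 0.0203 0.0006 7.07; -0.0469 0.0262 0.0006 7.07; -0.0433 0.0318 0.0006 7.07; -0.0390 0.0369 0.0006 7.07
joints [-1.37  0.33  0.06  1.7  -0.02  1.11 -0.54] heading 43.648497219767286
```

Request:
arm_command(plan="-0.052 -0.012 0 7; -0.053 -0.006 0 7; -0.054 0.001 0 7; -0.053 0.0075 0 7; -0.052 0.014 0 7; -0.05 0.02 0 7; -0.047 0.026 0 7; -0.043 0.032 0 7; -0.039 0.037 0 7; 0 0 0 0")

```text
clock: 1.85
tcp_pos: [0.4568, 0.1457, 0.2755]
orientation: [2.574, 1.798, 0.0]
contact_force: [0.7, 0.2, 0.0]
grip_width: 0.0854
gripper_force: 0.0
```

Run:
```python
from h import *
plan([.53,-.36,.15],-92.4,11,2)
```

```text
-0.0409 0.0221 0.0114 6.57; -0.0381 0.0266 0.0114 6.57; -0.0348 0.0308 0.0114 6.57; -0.0310 0.0346 0.0114 6.57; -0.0269 0.0379 0.0114 6.57; -0.0224 0.0407 0.0114 6.57; -0.0176 0.0430 0.0114 6.57; -0.0125 0.0447 0.0114 6.57; -0.0073 0.0459 0.0114 6.57; -0.0020 0.0464 0.0114 6.57; 0.0033 0.0463 0.0114 6.57; 0 0 0 0; 0 0 0 0
joints [-0.9   0.12  0.5   2.   -0.06  1.04 -0.72] heading -20.114725264739768
```

Request:
arm_command(plan="-0.041 0.022 0.0114 6.57; -0.038 0.0266 0.0114 6.57; -0.035 0.031 0.0114 6.57; -0.031 0.0346 0.0114 6.57; -0.027 0.038 0.0114 6.57; -0.0224 0.041 0.0114 6.57; -0.0176 0.043 0.0114 6.57; -0.0125 0.045 0.0114 6.57; -0.0073 0.046 0.0114 6.57; -0.002 0.0464 0.0114 6.57; 0.0033 0.0463 0.0114 6.57; 0 0 0 0; 0 0 0 0")

```text
clock: 3.48
tcp_pos: [0.5328, -0.3547, 0.1492]
orientation: [-3.14, 0.048, 0.002]
contact_force: [0.1, 0.6, -0.0]
grip_width: 0.0853
gripper_force: 0.0
```

Run:
```python
from h import *
plan([.515,-.3646,.05],-92.4,4,2)
```

```text
-0.0044 0.0026 0.0248 0.16; -0.0044 0.0026 0.0248 0.16; -0.0044 0.0026 0.0248 0.16; -0.0044 0.0026 0.0248 0.16; 0 0 0 0; 0 0 0 0
joints [-0.05  0.65  0.78  1.77 -0.55  0.96 -0.64] heading -91.76801559015846
```

Request:
arm_command(plan="-0.0044 0.0026 0.025 0.16; -0.0044 0.0026 0.025 0.16; -0.0044 0.0026 0.025 0.16; -0.0044 0.0026 0.024 0.16; 0 0 0 0; 0 0 0 0")

```text
clock: 4.22
tcp_pos: [0.5157, -0.3647, 0.0519]
orientation: [3.141, -0.067, 0.002]
contact_force: [-0.4, -0.1, 0.6]
grip_width: 0.0854
gripper_force: 0.0
```

Run:
```python
from h import *
p,d=eyes.grab_frame("side"); cv2.imwrite("pics/s1.png",cv2.resize(p[240:384,150:406],(768,432))[:,:,::-1]); plan([.515,-.3646,.021],-92.4,3,2)
```

```text
-0.0003 -0.0001 0.0104 -0.02; -0.0003 -0.0001 0.0104 -0.02; -0.0003 -0.0001 0.0104 -0.02; 0 0 0 0; 0 0 0 0
joints [ 0.04  0.75  0.68  1.83 -0.65  0.79 -0.54] heading -92.44618531148018
```

View pics/s1.png

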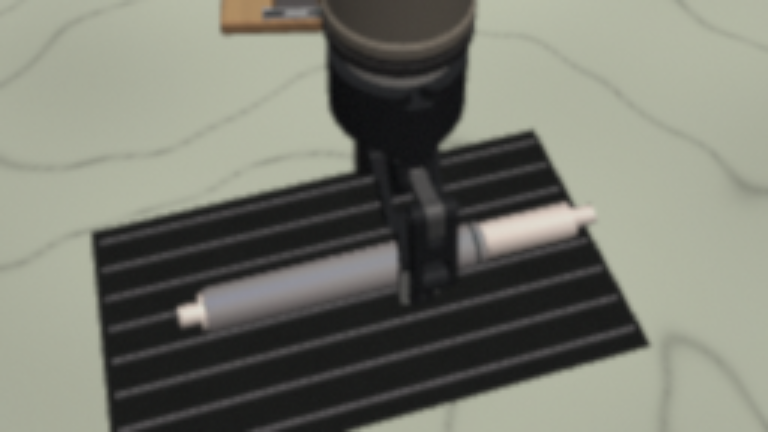

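The fingers straddle the sleeve just left of the sleeve/tube joint (fingers at (425,240), fixed nub at (190,315), sprung tip at (590,215)). I lower and close.

Request:
arm_command(plan="0 0 0.0105 0; 0 0 0.0105 0; 0 0 0.01 0; 0 0 0 0; 0 0 0 0")

```text
clock: 4.9
tcp_pos: [0.5145, -0.3656, 0.0199]
orientation: [3.141, -0.07, -0.0]
contact_force: [0.1, 0.5, -0.6]
grip_width: 0.0851
gripper_force: 0.0
```

Request:
arm_command(plan="0 0 0 0; 0 0 0 0; 0 0 0 0; 0 0 0 0; 0 0 0 0; 0 0 0 0; 0 0 0 0", hand=1, grip_force=60)

```text
clock: 5.78
tcp_pos: [0.5148, -0.3654, 0.0203]
orientation: [3.141, -0.07, 0.001]
contact_force: [-0.7, 1.4, 4.6]
grip_width: 0.0241
gripper_force: 58.9
```

Request:
arm_command(plan="0 0 -0.01 0; 0 0 -0.02 0; 0 0 -0.03 0; 0 0 -0.04 0; 0 0 -0.04 0; 0 0 -0.04 0; 0 0 0 0; 0 0 0 0; 0 0 0 0")

```text
clock: 6.9
tcp_pos: [0.514, -0.3647, 0.1988]
orientation: [-3.14, 0.07, 0.003]
contact_force: [-0.1, -0.0, -2.2]
grip_width: 0.0235
gripper_force: 59.0
```

```bash
cat >> h.py <<'E'
def roller(n,save=None):
    "nub / sleeve points of the held roller by depth, relative to the tool"
    p,d=eyes.grab_frame(n); o,t,a=pose(); C=cloud(n,d)
    if save: cv2.imwrite(save,p[:,:,::-1])
    h=np.radians(a); u=np.array([-np.sin(h),np.cos(h),0])*1.0  # tool x
    w=np.array([np.cos(h),np.sin(h),0]); Q=C-t; Q=np.stack([Q@u,Q@w,-Q[...,2]],-1)
    return p,d,C,Q,o,t,a
E
python3 - <<'E'
from h import *
for n in("top","side"):
    p,d,C,Q,o,t,a=roller(n,f"pics/{n}2.png"); np.savez(n+"2.npz",p=p,d=d,t=t,a=a)
    m=(d>0)&(abs(Q[...,1])<.03)&(Q[...,2]>-.04)&(Q[...,2]<.05)&(abs(Q[...,0])<.25)
    far=m&(abs(Q[...,0])>.05)
    q=Q[far]; print(n,len(q),"x range",q[:,0].min(),q[:,0].max())
    for lo in np.arange(-.22,.22,.02):
        s=q[(q[:,0]>lo)&(q[:,0]<lo+.02)]
        if len(s): print(f"{lo:.2f}",len(s),s.mean(0).round(4),s[:,1].min().round(4),s[:,1].max().round(4),s[:,2].min().round(4))
print(t,a,o["joints"].round(2),o["contact_force"])
E
```

```text
top 274 x range 0.050167872639018056 0.13656192699771336
0.04 38 [ 0.0545 -0.0029 -0.0033] -0.0134 0.011 -0.01
0.06 70 [ 0.0699 -0.002  -0.0023] -0.011 0.0093 -0.0089
0.08 68 [ 0.09   -0.0018 -0.0027] -0.0111 0.0107 -0.0082
0.10 67 [ 0.1105 -0.0033 -0.001 ] -0.0101 0.0067 -0.0076
0.12 31 [ 0.1293 -0.0017  0.001 ] -0.0065 0.0041 -0.0071
side 1468 x range -0.1355543252668903 0.1382657553101865
-0.14 93 [-0.127  0.004  0.001] -0.0043 0.0111 -0.0064
-0.12 225 [-0.11    0.007  -0.0021] -0.0086 0.0144 -0.0099
-0.10 223 [-0.0899  0.0067 -0.002 ] -0.0092 0.0136 -0.0091
-0.08 215 [-0.07    0.0067 -0.0021] -0.0082 0.0138 -0.0088
-0.06 103 [-0.0551  0.007  -0.0017] -0.0082 0.0137 -0.0079
0.04 90 [ 0.0546  0.0064 -0.0021] -0.009 0.0138 -0.0083
0.06 152 [ 0.0701  0.0057 -0.0006] -0.0061 0.0117 -0.0069
0.08 152 [ 0.09    0.0056 -0.0004] -0.0098 0.0119 -0.0061
0.10 149 [ 0.11    0.0052 -0.0006] -0.0087 0.0126 -0.0061
0.12 66 [0.1292 0.0031 0.0017] -0.004 0.0109 -0.005
[ 0.51404554 -0.36494214  0.19881099] -92.54773886250887 [-0.07  0.58  0.84  1.75 -0.49  1.04 -0.66] [-0.35749026  0.21331186 -2.28314522]
```

The roller is held level, its axis 5.5 mm below the TCP. The sprung tip is at tool x +0.1375 and the fixed tip at -0.1365. Next I carry it to the holder, yawed 9° off the cheek line.

```bash
cat >> h.py <<'E'
TH=np.radians(73.75); HX=np.array([np.sin(TH),-np.cos(TH),0]); HY=np.array([np.cos(TH),np.sin(TH),0])
def tcp_for(X,Y,off,z,tip=.1375):
    "TCP and heading with the sprung tip at holder-axes X,Y (world origin), roller yawed off deg towards the robot"
    f=TH-np.radians(off); return HX*X+HY*Y-tip*np.array([np.cos(f),np.sin(f),0])+[0,0,z],np.degrees(f)-90
def tips(L=.274,tip=.1375):
    o,t,a=pose(); f=np.radians(a+90); e=np.array([np.cos(f),np.sin(f),0]); s=t+tip*e; g=t+(tip-.274)*e
    return dict(off=round(73.75-a-90,2),sprung_free=(round(s@HX,4),round(s@HY,4)),fixed=(round(g@HX,4),round(g@HY,4)),z=round(t[2],4),F=[round(float(o["contact_force"]@v),1) for v in(HX,HY,np.array([0,0,1]))],w=round(float(o["grip_width"]),4))
E
python3 - <<'E'
from h import *
print(tips()); t,h=tcp_for(.5348,.284,9,.2); print(t,h); plan(t,h,10,2)
E
```

```text
{'off': np.float64(76.3), 'sprung_free': (np.float64(0.7292), np.float64(-0.1739)), 'fixed': (np.float64(0.463), np.float64(-0.2389)), 'z': np.float64(0.1988), 'F': [-0.4, 0.1, -2.3], 'w': 0.024}
[ 0.5342529  -0.00136098  0.2       ] -25.25
0.0004 -0.0364 -0.0001 -6.73; 0.0047 -0.0361 -0.0001 -6.73; 0.0089 -0.0353 -0.0001 -6.73; 0.0129 -0.0340 -0.0001 -6.73; 0.0168 -0.0323 -0.0001 -6.73; 0.0205 -0.0301 -0.0001 -6.73; 0.0239 -0.0275 -0.0001 -6.73; 0.0270 -0.0245 -0.0001 -6.73; 0.0296 -0.0212 -0.0001 -6.73; 0.0319 -0.0175 -0.0001 -6.73; 0 0 0 0; 0 0 0 0
joints [-0.07  0.58  0.84  1.75 -0.49  1.04 -0.66] heading -92.54773886250887
```

Request:
arm_command(plan="0 -0.0364 0 -6.73; 0.0047 -0.0361 0 -6.73; 0.0089 -0.0353 0 -6.73; 0.0129 -0.034 0 -6.73; 0.0168 -0.0323 0 -6.73; 0.0205 -0.0301 0 -6.73; 0.0239 -0.0275 0 -6.73; 0.027 -0.0245 0 -6.73; 0.0296 -0.0212 0 -6.73; 0.0319 -0.0175 0 -6.73; 0 0 0 0; 0 0 0 0")

```text
clock: 8.5
tcp_pos: [0.534, -0.0027, 0.1996]
orientation: [2.654, 1.68, -0.002]
contact_force: [-1.0, -0.1, -1.0]
grip_width: 0.0238
gripper_force: 59.1
```

Run:
```python
from h import *
print(tips()); t,h=tcp_for(.5348,.284,9,.15);plan(t,h,2,2)
for n in("top","side"):
    p,d,C,Q,o,t,a=roller(n,f"pics/{n}3.png")
    m=(d>0)&(abs(Q[...,1])<.03)&(Q[...,2]>-.04)&(Q[...,2]<.04)&(abs(Q[...,0])<.25)
    q=Q[m&(abs(Q[...,0])>.05)]; print(n,len(q),"x range",q[:,0].min(),q[:,0].max())
    for lo in np.arange(-.14,.14,.04):
        s=q[(q[:,0]>lo)&(q[:,0]<lo+.04)]
        if len(s): print(f"{lo:.2f}",len(s),s.mean(0).round(4))
```

```text
{'off': np.float64(9.08), 'sprung_free': (np.float64(0.5351), np.float64(0.2826)), 'fixed': (np.float64(0.4919), np.float64(0.0121)), 'z': np.float64(0.1996), 'F': [-0.9, -0.4, -1.0], 'w': 0.0238}
0.0006 -0.0002 0.0248 -0.04; 0.0006 -0.0002 0.0248 -0.04; 0 0 0 0; 0 0 0 0
joints [-0.57  0.33  0.57  1.97 -0.22  0.9  -0.33] heading -25.32810724419187
top 395 x range -0.13421591340742298 0.13891184470232198
-0.14 111 [-0.1142 -0.0022 -0.0036]
-0.10 160 [-0.0806 -0.0024 -0.0046]
-0.06 4 [-0.0583  0.0072 -0.004 ]
0.06 21 [ 0.0966 -0.0045 -0.0028]
0.10 99 [ 0.1161 -0.0031 -0.0017]
side 314 x range -0.1364460102920425 0.13852143309556395
-0.14 152 [-0.1194  0.0007 -0.0003]
-0.10 112 [-0.081   0.0025 -0.0039]
-0.06 27 [-0.0556  0.0011 -0.0038]
0.02 5 [ 0.0529 -0.0087 -0.0042]
0.06 5 [ 0.0828  0.001  -0.0006]
0.10 13 [0.1156 0.0056 0.0005]
```

Request:
arm_command(plan="0 0 0.03 0; 0 0 0.03 0; 0 0 0.025 0; 0 0 0.015 0; 0 0 0.009 0; 0 0 0 0; 0 0 0 0; 0 0 0 0")

```text
clock: 9.6
tcp_pos: [0.5349, -0.0018, 0.0916]
orientation: [2.653, 1.682, 0.002]
contact_force: [0.4, 0.4, -1.3]
grip_width: 0.024
gripper_force: 59.1
```

Run:
```python
from h import *
print(tips())
p,d=eyes.grab_frame("side"); q,d=eyes.grab_frame("top")
f=lambda p,u,v:cv2.resize(p[v:v+75,u:u+100],(400,300),interpolation=cv2.INTER_CUBIC)
cv2.imwrite("pics/c4.png",np.vstack([np.hstack([f(p,205,130),f(p,205,190)]),np.hstack([f(q,170,150),f(q,240,170)])])[:,:,::-1])
```

```text
{'off': np.float64(8.99), 'sprung_free': (np.float64(0.5355), np.float64(0.2838)), 'fixed': (np.float64(0.4926), np.float64(0.0131)), 'z': np.float64(0.0916), 'F': [0.2, 0.5, -1.3], 'w': 0.024}
```

View pics/c4.png

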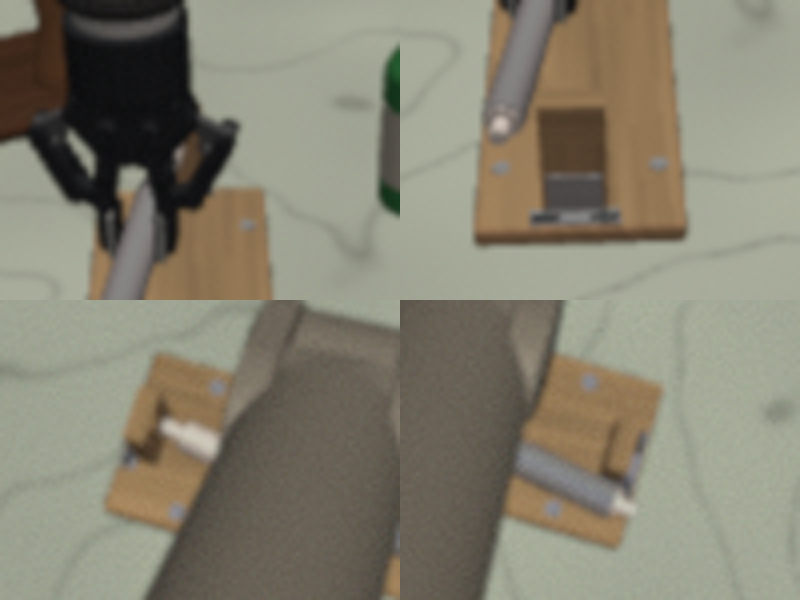

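The top crop shows the sprung nub (170,425) pointing at the left cheek and the fixed nub (625,508) clear of the right cheek on the robot side. I advance slowly along the holder's y.

Request:
arm_command(plan="0.002 -0.0003 0.0005 0; 0.002 -0.0003 0 0; 0.002 -0.0003 0 0; 0.002 -0.0003 0 0; 0.002 -0.0003 0 0; 0 0 0 0")

```text
clock: 10.45
tcp_pos: [0.5376, 0.0081, 0.0905]
orientation: [2.653, 1.682, 0.001]
contact_force: [0.2, -0.1, -2.0]
grip_width: 0.0241
gripper_force: 59.1
```

```bash
cat > st.py <<'E'
from h import *
fs=[];ts=[]
for _ in range(3):
    eyes.grab_frame("side"); q=tips(); fs.append(q["F"]); ts.append([*q["sprung_free"],*q["fixed"],q["z"],q["off"]])
print("sprung_free XY, fixed XY, z, off",np.mean(ts,0).round(4),"F(X,Y,Z)",np.mean(fs,0).round(1),q["w"],r.get_obs()["moment"].round(2))
E
python3 st.py
```

```text
sprung_free XY, fixed XY, z, off [0.5353 0.2939 0.4924 0.0233 0.0905 8.9933] F(X,Y,Z) [ 0.9  0.7 -2. ] 0.0241 [ 0.05 -0.19 -0.16]
```

Request:
arm_command(plan="0.001 -0.00015 0 0; 0.001 -0.00015 0 0; 0.001 -0.00015 0 0; 0 0 0 0")

```text
clock: 11.1
tcp_pos: [0.5383, 0.0107, 0.0904]
orientation: [2.653, 1.682, 0.0]
contact_force: [0.7, -1.9, -1.6]
grip_width: 0.0241
gripper_force: 59.1
```

```bash
python3 st.py
```

```text
sprung_free XY, fixed XY, z, off [0.5353 0.2967 0.4924 0.0261 0.0904 9.0033] F(X,Y,Z) [ 2.  -0.9 -1.7] 0.0239 [-0.28 -0.3  -0.28]
```

Request:
arm_command(plan="0.0001 0.0007 0 0; 0 0 0 0; 0.001 -0.00015 0 0; 0.001 -0.00015 0 0; 0 0 0 0")

```text
clock: 11.88
tcp_pos: [0.5393, 0.0124, 0.0904]
orientation: [2.653, 1.682, -0.0]
contact_force: [0.5, -2.2, -1.0]
grip_width: 0.0237
gripper_force: 59.1
```

```bash
python3 st.py
```

```text
sprung_free XY, fixed XY, z, off [0.5357 0.2986 0.4929 0.028  0.0904 8.9933] F(X,Y,Z) [ 1.1 -1.8 -1.7] 0.0237 [-0.41 -0.09 -0.13]
```

Request:
arm_command(plan="0.0001 0.0004 0 0; 0.001 -0.00015 0 0; 0.001 -0.00015 0 0; 0.001 -0.00015 0 0; 0 0 0 0")

```text
clock: 12.65
tcp_pos: [0.5403, 0.0146, 0.0903]
orientation: [2.653, 1.681, -0.001]
contact_force: [-0.8, -4.9, -0.9]
grip_width: 0.0236
gripper_force: 59.1
```

```bash
python3 st.py
```

```text
sprung_free XY, fixed XY, z, off [0.5363 0.301  0.4932 0.0304 0.0903 9.0333] F(X,Y,Z) [-0.1 -5.3 -2.2] 0.0241 [-1.04  0.25 -0.17]
```

Request:
arm_command(plan="0.0015 0 0 0; 0.0015 0 0 0; 0.0015 0 0 0; 0.0015 0 0 0; 0 0 0 0")

```text
clock: 13.42
tcp_pos: [0.5426, 0.0196, 0.0902]
orientation: [2.654, 1.681, -0.002]
contact_force: [-0.7, -6.5, -1.1]
grip_width: 0.0239
gripper_force: 59.1
```

```bash
python3 st.py
```

```text
sprung_free XY, fixed XY, z, off [0.5371 0.3064 0.494  0.0359 0.0902 9.05  ] F(X,Y,Z) [ 0.5 -6.5 -1.4] 0.0242 [-1.31  0.31 -0.09]
```

Request:
arm_command(plan="0.0015 0 0 0; 0.0015 0 0 0; 0.0015 0 0 0; 0.0015 0 0 0; 0.0015 0 0 0; 0.0015 0 0 0; 0.0015 0 0 0; 0.0015 0 0 0; 0.001 0 0 0; 0 0 0 0")

```text
clock: 14.82
tcp_pos: [0.5474, 0.0299, 0.09]
orientation: [2.654, 1.679, -0.005]
contact_force: [-2.9, -9.2, -0.6]
grip_width: 0.0234
gripper_force: 59.1
```

```bash
python3 st.py
```

```text
sprung_free XY, fixed XY, z, off [0.5389 0.3177 0.4955 0.0471 0.09   9.11  ] F(X,Y,Z) [-0.2 -9.8 -0.9] 0.0239 [-1.96  0.58 -0.09]
```

Run:
```python
from h import *
t,h=tcp_for(.5356,.2996,0,.0904,.1375-.021); print(t,h,pose()[1]); plan(t,h,7,2)
t,h=tcp_for(.5356,.2996,9.1,.0904,.1375-.021); plan(t,h,2,0)
```

```text
[0.56543939 0.02590871 0.0904    ] -16.25 [0.54739022 0.02992079 0.08997685]
0.0006 0.0026 -0.0001 -1.30; 0.0005 0.0026 -0.0001 -1.30; 0.0005 0.0026 -0.0001 -1.30; 0.0004 0.0026 -0.0001 -1.30; 0.0004 0.0026 -0.0001 -1.30; 0.0003 0.0026 -0.0001 -1.30; 0.0002 0.0026 -0.0001 -1.30; 0 0 0 0; 0 0 0 0
joints [-0.54  0.52  0.48  2.01 -0.36  0.7  -0.28] heading -25.363680158339132
0.0013 -0.0002 -0.0002 -0.01; 0.0013 -0.0002 -0.0002 -0.01
joints [-0.54  0.52  0.48  2.01 -0.36  0.7  -0.28] heading -25.363680158339132
```

Request:
arm_command(plan="0.001 0 0 0; 0.0006 0.0026 0 -1.3; 0.0005 0.0026 0 -1.3; 0.0005 0.0026 0 -1.3; 0.0004 0.0026 0 -1.3; 0 0 0 0")

```text
clock: 15.72
tcp_pos: [0.5583, 0.028, 0.09]
orientation: [2.575, 1.798, -0.006]
contact_force: [-1.9, -10.2, -1.2]
grip_width: 0.0238
gripper_force: 59.2
```

```bash
python3 st.py
python3 - <<'E'
from h import *
t,h=tcp_for(.5356,.2996,0,.0904,.1375-.021); plan(t,h,3,2)
E
```

```text
sprung_free XY, fixed XY, z, off [0.5376 0.3203 0.5188 0.0469 0.09   3.94  ] F(X,Y,Z) [  0.1 -10.4  -1.2] 0.0236 [-2.1   0.56 -0.07]
0.0002 0.0025 -0.0001 -1.31; 0.0001 0.0025 -0.0001 -1.31; 0.0000 0.0025 -0.0001 -1.31; 0 0 0 0; 0 0 0 0
joints [-0.51  0.53  0.45  1.98 -0.34  0.71 -0.2 ] heading -20.18761045411436
```

Request:
arm_command(plan="0.0002 0.0025 0 -1.31; 0.0001 0.0025 0 -1.31; 0.0001 0.0025 0 -1.31; 0 0 0 0; 0 0 0 0")

```text
clock: 16.5
tcp_pos: [0.566, 0.0258, 0.0902]
orientation: [2.512, 1.884, -0.005]
contact_force: [-1.7, -10.4, -1.1]
grip_width: 0.0243
gripper_force: 59.1
```

```bash
python3 st.py
python3 - <<'E'
from h import *
o=r.get_obs(); print(R.from_rotvec(o["orientation"]).as_matrix().round(4)[2])
p,d=eyes.grab_frame("side"); q,d=eyes.grab_frame("top")
f=lambda p,u,v:cv2.resize(p[v:v+56,u:u+75],(400,300),interpolation=cv2.INTER_CUBIC)
cv2.imwrite("pics/c5.png",np.hstack([f(p,215,200),f(q,250,175)])[:,:,::-1])
E
```

```text
sprung_free XY, fixed XY, z, off [0.5362 0.3206 0.5361 0.0466 0.0902 0.0233] F(X,Y,Z) [  1.7 -10.2  -1. ] 0.0237 [-2.18  0.41 -0.14]
[-3.5e-03 -3.0e-04 -1.0e+00]
```

View pics/c5.png

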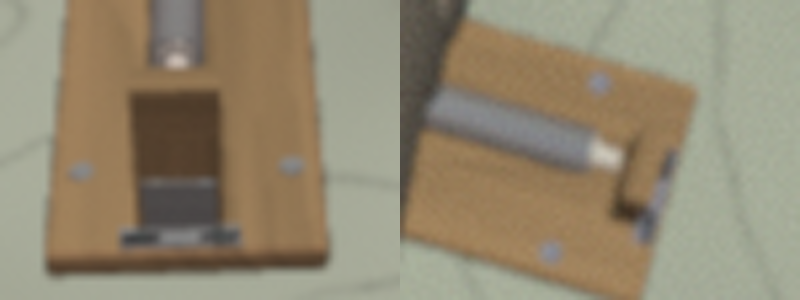

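The roller sits between the cheeks: the fixed nub is at (605,152) in the top crop, just short of the right cheek. Now a relative measurement of nub against cheek, before easing out.

Run:
```python
from h import *
for n in("top","side"):
    acc=[]
    for _ in range(3):
        p,d=eyes.grab_frame(n); C=cloud(n,d); X=C@HX; Y=C@HY; Z=C[...,2]; ok=d>0
        ch=ok&(Z>.091)&(Z<.106)&(Y>.020)&(Y<.046)&(abs(X-.535)<.03)
        face=ok&(Z>.03)&(Z<.08)&(Y>.015)&(Y<.032)&(abs(X-.535)<.03)
        nub=ok&(Z>.08)&(Z<.1)&(Y>.0475)&(Y<.062)&(abs(X-.535)<.015)
        sl=ok&(Z>.085)&(Z<.105)&(Y>.066)&(Y<.10)&(abs(X-.535)<.02)
        g=lambda m:(X[m].mean(),X[m].min(),X[m].max(),Z[m].mean(),m.sum()) if m.sum()>3 else (np.nan,)*5
        acc.append([g(ch),g(face),g(nub),g(sl)])
    for k,a in zip(("cheektop","face","nub","sleeve"),np.mean(acc,0)): print(n,k,a.round(4))
```

```text
top cheektop [ 0.5338  0.5144  0.5538  0.0979 84.3333]
top face [0.5144 0.5141 0.5147 0.0499 4.    ]
top nub [ 0.5342  0.5284  0.5415  0.0896 23.    ]
top sleeve [5.332000e-01 5.218000e-01 5.469000e-01 9.480000e-02 1.096667e+02]
side cheektop [5.340000e-01 5.157000e-01 5.532000e-01 9.660000e-02 1.126667e+02]
side face [5.342e-01 5.142e-01 5.542e-01 5.500e-02 2.730e+02]
side nub [ 0.5348  0.5241  0.5435  0.0901 27.    ]
side sleeve [ 0.5352  0.5237  0.5461  0.0947 84.    ]
```

Request:
arm_command(plan="0 0 0 0.2; -0.001 0 0 0; -0.001 0 0 0; -0.001 0 0 0; -0.001 0 0 0; 0 0 0 0")

```text
clock: 17.8
tcp_pos: [0.5647, 0.0226, 0.0901]
orientation: [2.515, 1.88, -0.004]
contact_force: [-2.3, -8.7, -0.8]
grip_width: 0.0238
gripper_force: 59.1
```

```bash
python3 st.py
```

```text
sprung_free XY, fixed XY, z, off [0.5363 0.3172 0.5354 0.0432 0.0901 0.1833] F(X,Y,Z) [ 0.1 -9.1 -1.4] 0.0239 [-1.95  0.38 -0.03]
```

Request:
arm_command(plan="-0.0008 0 0 0; -0.0008 0 0 0; -0.0008 0 0 0; 0 0 0 0")

```text
clock: 18.45
tcp_pos: [0.5642, 0.0206, 0.0902]
orientation: [2.515, 1.881, -0.004]
contact_force: [-1.8, -8.4, -1.8]
grip_width: 0.0243
gripper_force: 59.1
```

```bash
python3 st.py
```

```text
sprung_free XY, fixed XY, z, off [0.5363 0.3152 0.5355 0.0412 0.0902 0.17  ] F(X,Y,Z) [ 0.8 -8.8 -0.8] 0.0238 [-1.75  0.36 -0.08]
```

Request:
arm_command(plan="-0.0008 0 0 0; -0.0008 0 0 0; 0 0 0 0")

```text
clock: 18.98
tcp_pos: [0.5638, 0.0192, 0.0902]
orientation: [2.515, 1.881, -0.003]
contact_force: [-1.6, -8.3, -1.3]
grip_width: 0.0237
gripper_force: 59.1
```

```bash
python3 st.py
```

```text
sprung_free XY, fixed XY, z, off [0.5363 0.3138 0.5355 0.0398 0.0902 0.16  ] F(X,Y,Z) [ 1.1 -8.3 -1.2] 0.0235 [-1.72  0.34 -0.12]
```

Request:
arm_command(plan="-0.0008 0.0002 0 0; -0.0008 0 0 0; -0.0008 0 0 0; 0 0 0 0")

```text
clock: 19.62
tcp_pos: [0.5633, 0.0172, 0.0902]
orientation: [2.515, 1.882, -0.003]
contact_force: [-1.3, -7.7, -1.9]
grip_width: 0.0241
gripper_force: 59.1
```

```bash
python3 st.py
```

```text
sprung_free XY, fixed XY, z, off [0.5363 0.3116 0.5356 0.0376 0.0902 0.14  ] F(X,Y,Z) [ 0.6 -7.8 -1. ] 0.0238 [-1.56  0.36 -0.05]
```

Request:
arm_command(plan="-0.0007 0 0 0; -0.0007 0 0 0; -0.0007 0 0 0; 0 0 0 0")

```text
clock: 20.27
tcp_pos: [0.5628, 0.0154, 0.0902]
orientation: [2.515, 1.882, -0.003]
contact_force: [-2.0, -7.8, -1.8]
grip_width: 0.0239
gripper_force: 59.1
```

```bash
python3 st.py
```

```text
sprung_free XY, fixed XY, z, off [0.5363 0.3098 0.5357 0.0358 0.0902 0.13  ] F(X,Y,Z) [ 0.5 -7.  -1.5] 0.024 [-1.47  0.3  -0.07]
```

Request:
arm_command(plan="-0.0006 0 0 0; -0.0006 0 0 0; 0 0 0 0")

```text
clock: 20.8
tcp_pos: [0.5625, 0.0145, 0.0902]
orientation: [2.515, 1.882, -0.003]
contact_force: [-1.0, -7.2, -1.0]
grip_width: 0.0237
gripper_force: 59.1
```

```bash
python3 st.py
```

```text
sprung_free XY, fixed XY, z, off [0.5363 0.3088 0.5357 0.0348 0.0902 0.12  ] F(X,Y,Z) [ 0.4 -6.9 -1.2] 0.024 [-1.41  0.28 -0.  ]
```

Request:
arm_command(plan="-0.0006 0 0 0; -0.0006 0 0 0; 0 0 0 0")

```text
clock: 21.32
tcp_pos: [0.5622, 0.0135, 0.0902]
orientation: [2.515, 1.882, -0.002]
contact_force: [-2.5, -6.4, -1.7]
grip_width: 0.0238
gripper_force: 59.1
```

```bash
python3 st.py
```

```text
sprung_free XY, fixed XY, z, off [0.5363 0.3077 0.5358 0.0337 0.0902 0.12  ] F(X,Y,Z) [ 0.5 -6.4 -1. ] 0.0243 [-1.28  0.32 -0.06]
```

Request:
arm_command(plan="-0.0006 0 0 0; -0.0006 0 0 0; 0 0 0 0")

```text
clock: 21.85
tcp_pos: [0.5621, 0.013, 0.0903]
orientation: [2.514, 1.883, -0.001]
contact_force: [-1.7, -5.4, -2.0]
grip_width: 0.0237
gripper_force: 59.1
```

```bash
python3 st.py
```

```text
sprung_free XY, fixed XY, z, off [0.5363 0.3073 0.5358 0.0333 0.0903 0.09  ] F(X,Y,Z) [ 0.8 -5.8 -2.2] 0.0239 [-1.1   0.21 -0.15]
```

Request:
arm_command(plan="-0.0006 0 0 0; -0.0006 0 0 0; 0 0 0 0; 0 0 0 0")

```text
clock: 22.5
tcp_pos: [0.5621, 0.0129, 0.0903]
orientation: [-2.514, -1.884, -0.0]
contact_force: [-0.1, -1.7, -4.7]
grip_width: 0.0239
gripper_force: 59.0
```

```bash
python3 st.py
```

```text
sprung_free XY, fixed XY, z, off [0.5361 0.3072 0.5359 0.0332 0.0903 0.04  ] F(X,Y,Z) [ 0.9 -1.4 -4.6] 0.0237 [-0.33 -0.12 -0.22]
```

Both nubs are on their floors: FY has collapsed with no further travel. I let go, then lift straight up.

Request:
arm_command(plan="0 0 0 0; 0 0 0 0; 0 0 0 0; 0 0 0 0; 0 0 0 0; 0 0 0 0", hand=-0.3, grip_force=20)

```text
clock: 23.4
tcp_pos: [0.562, 0.0125, 0.0904]
orientation: [-2.514, -1.884, -0.0]
contact_force: [-0.7, -0.2, -0.0]
grip_width: 0.0554
gripper_force: 0.0
```

Request:
arm_command(plan="0 0 -0.005 0; 0 0 -0.01 0; 0 0 -0.02 0; 0 0 -0.03 0; 0 0 -0.04 0; 0 0 -0.04 0; 0 0 -0.03 0; 0 0 0 0; 0 0 0 0")

```text
clock: 24.52
tcp_pos: [0.5616, 0.0125, 0.2652]
orientation: [-2.514, -1.884, 0.0]
contact_force: [0.5, 0.8, -0.0]
grip_width: 0.0555
gripper_force: 0.0
```

Run:
```python
from h import *
o=r.get_obs(); print(o["clock"],o["tcp_pos"].round(3),o["contact_force"].round(1),o["grip_width"])
p,d=eyes.grab_frame("side"); q,e=eyes.grab_frame("top")
C=cloud("side",d); X=C@HX;Y=C@HY;Z=C[...,2]; m=(d>0)&(Z>.075)&(Z<.105)&(Y>.05)&(Y<.29)&(abs(X-.535)<.03)
for lo in np.arange(.04,.3,.03):
    s=m&(Y>lo)&(Y<lo+.03); print(lo.round(2),s.sum(),X[s].mean().round(4),Z[s].mean().round(4),Z[s].max().round(4)) if s.sum() else 0
f=lambda p,u,v,w,h:cv2.resize(p[v:v+h,u:u+w],(400,300),interpolation=cv2.INTER_CUBIC)
cv2.imwrite("pics/c6.png",np.hstack([f(p,190,145,147,110),f(q,185,155,133,100)])[:,:,::-1])
```

```text
24.525 [0.562 0.012 0.265] [ 0.5  0.8 -0. ] 0.0554802643635519
0.04 61 0.5348 0.0952 0.0992
0.07 75 0.5348 0.095 0.0995
0.1 68 0.5348 0.0952 0.1
0.13 67 0.5347 0.0949 0.0989
0.16 62 0.535 0.0949 0.0988
0.19 53 0.5351 0.095 0.0989
0.22 39 0.5351 0.0938 0.0981
0.25 40 0.5351 0.0936 0.0967
0.28 3 0.531 0.0946 0.0992
```

View pics/c6.png

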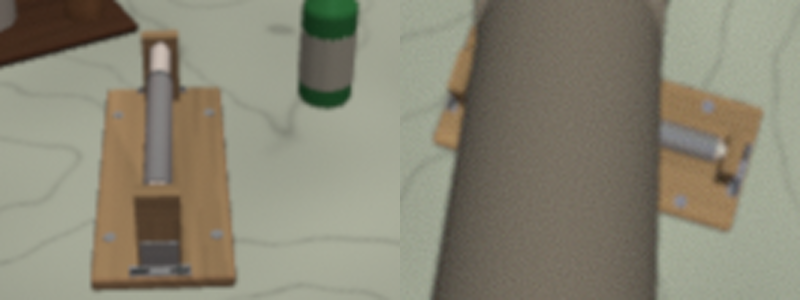

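The roller lies level between the cheeks (side crop: sprung end at (160,50), fixed end at (155,185)). Its axis is in line with both cheeks and the hand is clear, so I hand in.

```bash
python3 -c "
from h import *
print(ticket.hand_in())"
```

```text
the job is handed in; nothing more can be done
None
```

The spring roller sits in both recesses with its sprung end to the left, the hand is clear of it, and the job was handed in at about 25 s; no verdict came back.

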